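# Move a monitor module from the test cradle into the open rack bay

## Robot

A 7-joint arm with a two-finger parallel gripper is mounted at the origin on the work surface. World frame = base frame: x ahead of the robot, y to its left, z up, the work surface at z = 0. Lengths are in m, angles in rad, forces in N, time in s.
With the tool pointing down it reaches from about 0.425 to 0.925 m from the base axis. Payload 6.8 kg.
Tool frame: the origin (TCP) lies on the front face of the gripper's body, between the roots of the fingers; the fingertips stand 73 mm ahead of it and the grasp point (between the pads) lies 54 mm ahead of it (env.nose_length is the distance from the TCP to the fingertips, in m); z points along the fingers, y is the direction in which the jaws open and shut (so a half turn about z gives the same grasp; the last joint's range is limited). The gripper opens to 85 mm and grips with 20 to 120 N. Pads are 22 mm wide; open, the fingers measure 114 mm over their backs; the gripper's body (76 mm by 85 mm) begins 54 mm behind the grasp point. The pads swing forward as they close: fully open they stand 13 mm farther back than shut.
Start: joints at [1.053, 0.477, 0.022, 1.555, -0.011, 1.109, -0.083], TCP at [0.269, -0.619, 0.304] pointing down, gripper open.
Joint ranges: [-2.96, 2.96], [-0.34, 2.1], [-1.41, 1.46], [0.24, 2.44], [-1.37, 4.51], [0.17, 1.92], [-2.96, 2.96]. Speed limits (rad/s): [2.39, 2.39, 3.14, 3.14, 3.14, 3.14, 3.14].

## Interface

Orientations are given as a unit quaternion [w, x, y, z].
In Python, from cell import env, kin, camera, calibration, job gives the robot as it stands. The module is installed in compiled form; this text tells all that it offers. Calls block until the motion is done:
- env.reach(position, orientation): joint-space move of the TCP to a pose.
- env.movel(position, velocity=0.15, rot=None, stop_force=None): straight line of the TCP; rot=None keeps the orientation; velocity is the mean speed in m/s. With stop_force (N) it stops when the force on the tool has changed by that much, and returns True; else False.
- env.goto_joints(angles): joint-space move.
- env.grip(opening, f_grip=None): finger opening in m; f_grip is the grip in N (None keeps the last); returns when the fingers have stopped.
- env.dwell(seconds).
- kin.inverse_kinematics(position, orientation): joint angles nearest the present ones, or None.
- env.get_state(): the state.
- camera(name): name is "side" or "top"; returns (picture, depth): 384x512x3 uint8, blue, green, red; 384x512 float32, m along the optical axis (not along the pixel's ray), 0 where there is no reading.
- calibration(name): a dict with "fx", "fy", "cx", "cy" (pixels), "rvec" (rotation vector, rad) and "tvec" (3), from world to camera coordinates, as OpenCV has them. Camera axes: x right, y down, z forward; pixel columns grow to the right and rows downward; lengths in m; the calibration is good to about 2 mm. A picture is of the moment at which its call begins. calibration takes no time and is no camera call.
A pose or a line that the arm cannot do raises env.PlanningError and nothing moves.
- job.job_done(): hands the job in, once; it reports no verdict.
The state is a dict: "time": time; "qpos": joint angles; "joint_velocities": joint speeds; "joint_torque": joint torques, N m; "tcp_pos": TCP position; "orientation": TCP orientation; "force": force on the tool from outside, world axes, zero at the start; "torque": the same for the moment, N m; "opening": finger opening in m.
Only numpy, scipy, OpenCV 4.12 (cv2) and the standard library are available. Lean on these libraries where they do the work, as an engineer would, in place of code of your own. Each camera call takes 0.05 s, during which the arm holds its last target.

## Task

The flat monitor module has finished its test: draw it out of the low test cradle by its nose and lay it flat on the bench, letting go. Then take it again nearer its tail, lift it nose first into the empty raised bay (not the one that already holds a module), let go, and push it straight on until it is fully home with its tail flush with the edge of the bay's roof. Leave the loose things lying about on the bench where they are.

Things in the scene. Friction and masses are not known exactly. Their poses are not given: they have to be found in the camera images.
- module: Flat box-shaped electronics module, 140 long x 54 wide x 34 mm high, 0.2 to 0.33 kg: black case, aluminium lid, blank white label on the lid near the tail. Gripped across its 54 mm width. Origin: centre of the underside; x points to the nose, z up. Centre of mass within 7 mm of mid-length. It starts tail first in the test cradle, underside 10 mm above the bench.
- module_nose (a point): Centre of the front face of the module's nose, 70 mm ahead of the module's origin, 17 mm above its underside; axes as the module's. The last 12 mm at the nose is a black connector block narrower than the case: 44 mm wide, from 4 to 30 mm above the underside. At the start the front 52 mm of the module sticks out of the cradle.
- module_tail (a point): Centre of the module's flat rear (tail) face, 54 x 34 mm, 70 mm behind the origin, 17 mm above the underside; axes as the module's.
- cradle_mouth (a point): Centre of the test cradle's mouth, on its floor, 10 mm above the bench; x points level out of the cradle (the way the module is drawn out), z up. Fixed low grey hood 76 mm wide, 98 mm deep, top 53 mm above the bench, 60 mm wide and 37 mm high inside. Nothing of it lies ahead of the mouth. The tail lies 88 mm inside: draw the module at least 90 mm straight out before lifting.
- bay_mouth (a point): Centre of the empty bay's mouth, on its floor, straight under the front edge of the roof, 40 mm above the bench; x points level into the bay, z up. Inside it is 57 mm wide, 40 mm high and 141 mm deep to a back stop: a module that is home has its tail flush with the roof's edge. The module slides with 1 to 4 N of dry friction; push near the middle of the tail face, as off-centre pushes cock it against the walls.
- cradle: The test cradle as a whole; origin on the bench under the centre of its mouth, x out of the cradle. Behind the hood (x from -100 to -160 mm) stands its box, 100 mm wide and 95 mm high.
- bay: The empty bay as a whole: fixed metal sleeve, 69 mm wide, on a solid pedestal 80 mm wide, top of its roof 86 mm above the bench. Origin on the bench under the centre of the mouth; x into the bay. The roof has a window (26 to 124 mm behind its front edge, 36 mm wide): an empty bay looks hollow there, a filled one shows an aluminium lid. Same for both bays.
- bay_tongue (a point): Middle of the front end of the bay's tongue: a plate 40 mm wide, level with the bay's floor (40 mm above the bench), that sticks out 24 mm before the mouth. Beside it two splayed guide plates stick out 14 mm before the mouth, 57 mm apart at the mouth and 72 mm apart at their front, 42 to 72 mm above the bench, open on top. The bench below and before them is clear.
- full_bay: The other bay, identical but already holding a module at home; it is fixed. Origin: on the bench under the centre of its mouth, x into the bay. Its place is swapped with the empty bay's in some starts.
- screwdriver: Loose bystander: screwdriver, 170 mm, lying between the two bays, under 35 mm high. Origin near its middle.
- wrench: Loose bystander: flat wrench, 160 mm, lying to the left near the robot. Origin near its middle.
- tape_roll: Loose bystander: roll of tape, 76 mm across, 24 mm high, lying flat. Origin: centre of its underside.
- multimeter: Loose bystander: hand meter, 75 x 150 x 34 mm, lying on its back at the right near the robot. Origin: centre of its underside.
- cell_block: Loose bystander: black battery block with metal top, 60 x 90 x 64 mm. Origin: centre of its underside.
Things that resemble listed ones, but are neither listed nor needed, are in the scene too. Leave any blue or red look-alike of the module alone.

How it is judged:
By the outcome, as a careful person would: the job done as asked, in the order asked, and still so for the second after the job is handed in, with the robot touching nothing.
It also fails if it takes over 72 s, if anything falls off the work surface, if the arm or the gripper's body presses on something with over 40 N, if the wrist force passes 120 N, or if a joint passes its speed limit or range.

## Working session

There is one attempt and no reset: what is moved stays moved. The work goes in short steps, each a Python script; the robot and the scene stay as the last script left them, time stands still between calls to the robot, and variables do not carry over. Pictures are saved under pics/ and viewed, and the job is handed in when it is done.

```bash
mkdir -p pics; ls; python3 - <<'E'
from cell import env,kin,camera,calibration,job
import cv2,numpy as np
for n in("side","top"):
    p,d=camera(n); cv2.imwrite(f"pics/{n}0.png",p); np.save(f"pics/{n}0.npy",d)
    c=calibration(n); print(n,c)
    R=cv2.Rodrigues(np.array(c["rvec"],float))[0]; print("pos",-R.T@np.array(c["tvec"]).ravel(), "fwd",R[2])
print(env.get_state())
E
```

```text
pics
side {'fx': 368.8469920930057, 'fy': 368.8469920930057, 'cx': 254.7342285470471, 'cy': 192.94937150789215, 'rvec': array([ 0.8900476 , -2.36507745,  1.23468115]), 'tvec': array([0.36471026, 0.24943229, 0.67006641])}
pos [0.00457533 0.54630999 0.58799958] fwd [ 0.54215689 -0.61623421 -0.5712454 ]
top {'fx': 440.97775329309667, 'fy': 440.97775329309667, 'cx': 250.43124364193935, 'cy': 188.74715020784825, 'rvec': array([ 2.11165938, -2.12985817,  0.22205681]), 'tvec': array([-0.02717327,  0.52352269,  1.29991601])}
pos [ 0.25557776 -0.01787032  1.37802638] fwd [ 0.19794084 -0.01020001 -0.9801609 ]
{'time': 0.1, 'qpos': array([ 1.05288718,  0.47774578,  0.02238788,  1.55634767, -0.01148416,
        1.10931657, -0.08309798]), 'joint_velocities': array([ 1.10430301e-04, -5.10110283e-04,  4.03284107e-04, -2.17558564e-03,
        1.45278332e-03, -5.30317003e-05, -5.75850816e-04]), 'joint_torque': array([ 4.57263552e-03, -5.97769582e+01,  1.61414132e+00, -2.81957406e+01,
        1.28562329e-02,  4.96326669e-03, -2.14706682e-05]), 'tcp_pos': array([ 0.26874738, -0.61873959,  0.3030068 ]), 'orientation': array([-8.06872253e-04,  9.79081178e-01,  2.03468262e-01, -2.48734938e-04]), 'force': array([-0.18682665, -0.14311395, -0.178405  ]), 'torque': array([ 0.04623289,  0.0206924 , -0.0102074 ]), 'opening': 0.08546998800648495}
```

View pics/top0.png

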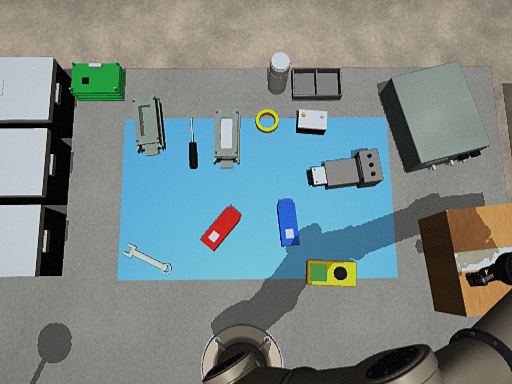

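View pics/side0.png

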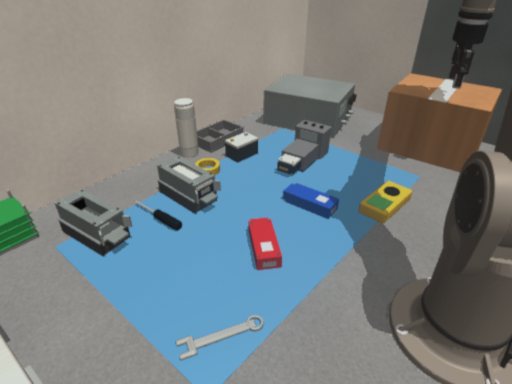

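Top picture: the empty (hollow) bay is at about (148,128), the full one at (227,135), and the cradle at (350,170) with the module's nose pointing left at about (312,176). I'll zoom in for the details.

```bash
cat > h.py <<'E'
import cv2,numpy as np
from cell import env,kin,camera,calibration,job
def cal(n):
    c=calibration(n); R=cv2.Rodrigues(np.array(c["rvec"],float))[0]
    return c,R,np.array(c["tvec"],float).ravel()
def cast(n,uv,z):
    c,R,t=cal(n); uv=np.atleast_2d(np.array(uv,float))
    d=np.c_[(uv[:,0]-c["cx"])/c["fx"],(uv[:,1]-c["cy"])/c["fy"],np.ones(len(uv))]@R
    o=-R.T@t; return o+d*((z-o[2])/d[:,2])[:,None]
def cloud(n,depth):
    c,R,t=cal(n); v,u=np.indices(depth.shape)
    p=np.stack([(u-c["cx"])/c["fx"]*depth,(v-c["cy"])/c["fy"]*depth,depth],-1)-t
    w=p@R; w[depth<=0]=np.nan; return w
def proj(n,P):
    c,R,t=cal(n); q=np.atleast_2d(P)@R.T+t
    return np.c_[q[:,0]/q[:,2]*c["fx"]+c["cx"],q[:,1]/q[:,2]*c["fy"]+c["cy"]]
def crop(p,x0,y0,x1,y1,s,name):
    im=cv2.resize(p[y0:y1,x0:x1],None,fx=s,fy=s,interpolation=cv2.INTER_CUBIC)
    for x in range(x0-x0%10+10,x1,10): cv2.putText(im,str(x),((x-x0)*s,8),0,.3,(0,255,255));cv2.line(im,((x-x0)*s,10),((x-x0)*s,14),(0,255,255))
    for y in range(y0-y0%10+10,y1,10): cv2.putText(im,str(y),(0,(y-y0)*s+3),0,.3,(0,255,255))
    cv2.imwrite(name,im)
E
python3 - <<'E'
from h import *
p=cv2.imread("pics/top0.png"); crop(p,295,140,395,200,8,"pics/tc.png"); crop(p,120,85,250,175,6,"pics/tb.png")
d=np.load("pics/top0.npy"); w=cloud("top",d)
for n,uv in dict(lid=(320,176),hood=(345,173),box=(370,155),baywallL=(140,150),fullwall=(218,160),bench=(250,230)).items(): print(n,w[uv[1],uv[0]].round(4))
p=cv2.imread("pics/side0.png"); crop(p,265,115,340,180,10,"pics/sc.png"); crop(p,50,190,140,255,8,"pics/sb.png")
E
```

```text
lid [ 0.5631 -0.2479  0.0468]
hood [ 0.5711 -0.3252  0.0509]
box [ 0.6156 -0.3933  0.0961]
baywallL [0.6519 0.3136 0.0428]
fullwall [0.6188 0.0691 0.0391]
bench [ 0.4018 -0.0296  0.004 ]
```

View pics/tc.png

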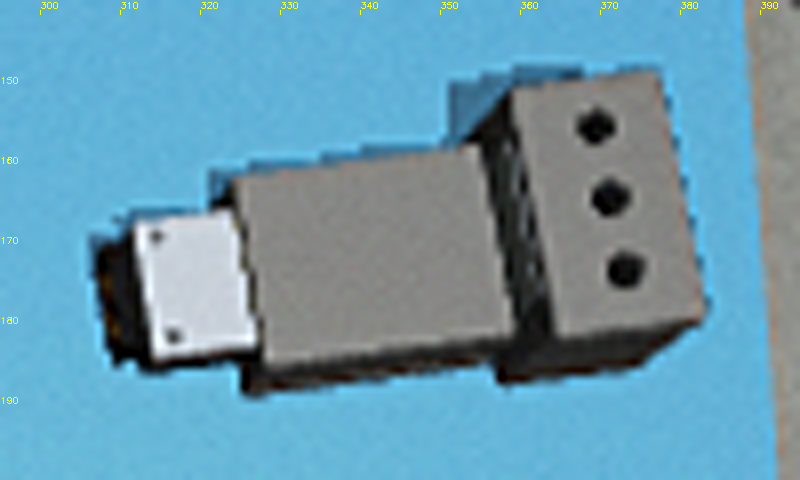

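View pics/tb.png

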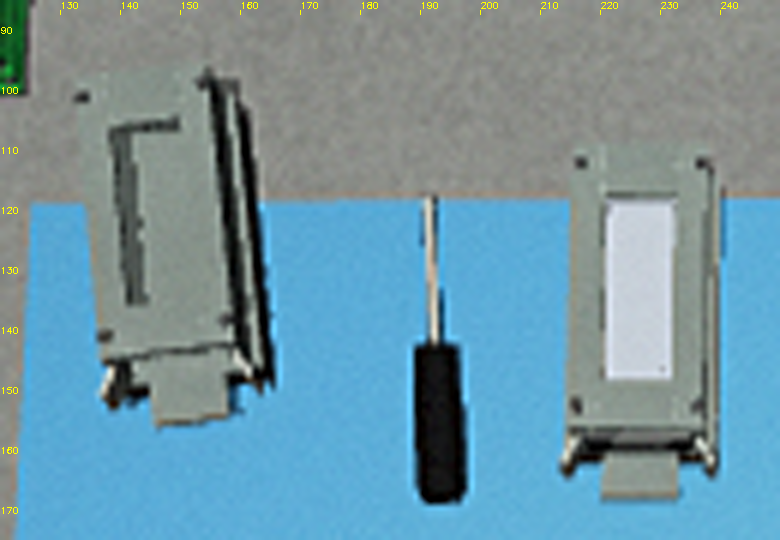

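View pics/sc.png

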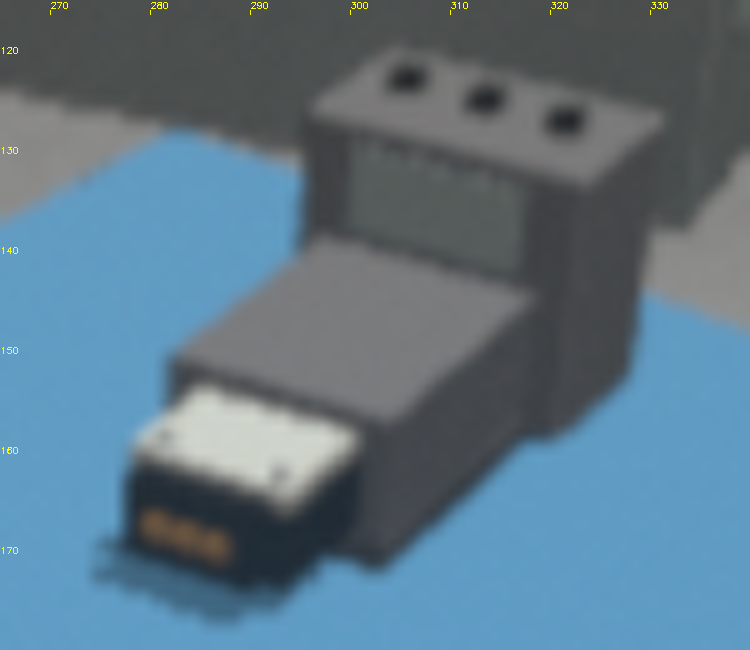

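View pics/sb.png

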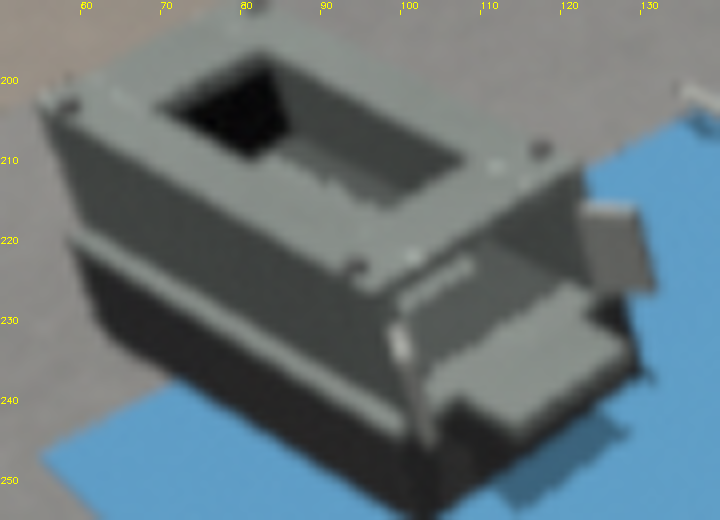

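Left bay (crop `tb.png`): the roof front edge runs about (137.2,144.5)–(158.7,142.2) and the tongue end about (146.3,156.2)–(158.2,154.5). The window is hollow, so this is the empty bay. Cradle: the lid's front edge is about (311.6,168)–(314,185), and the hood's front edge is about (324,162)–(328,186). Next I'll measure with masks and fits.

```bash
cat > m0.py <<'E'
from h import *
p=cv2.imread("pics/top0.png")
def rect(n,mask,z,name,roi):
    m=np.zeros_like(mask); x0,y0,x1,y1=roi; m[y0:y1,x0:x1]=mask[y0:y1,x0:x1]
    m=cv2.morphologyEx(m,cv2.MORPH_OPEN,np.ones((3,3),np.uint8))
    c=max(cv2.findContours(m,0,2)[0],key=cv2.contourArea).reshape(-1,2)
    w=cast(n,c,z)[:,:2]
    r=cv2.minAreaRect((w*1000).astype(np.float32)); print(name,z,np.round(r[0],1),np.round(r[1],1),round(r[2],2)); print(cv2.boxPoints(r).round(1).tolist())
hsv=cv2.cvtColor(p,cv2.COLOR_BGR2HSV)
s,v=hsv[...,1],hsv[...,2]
lid=((s<50)&(v>200)).astype(np.uint8)
rect("top",lid,.044,"lid",(300,155,335,195))
d=np.load("pics/top0.npy"); w=cloud("top",d)
gray=((s<60)&(v>90)&(v<185)).astype(np.uint8)
rect("top",gray,.053,"hood",(318,150,358,190))
for nm,roi in dict(L=(125,90,166,146),R=(208,100,246,157)).items():
    m=gray.copy(); 
    rect("top",m,.086,"roof"+nm,roi)
# manual corners
print("roof front",cast("top",[(137.2,144.5),(158.7,142.2)],.086).round(4).tolist())
print("roof back",cast("top",[(133.2,97.5),(154.5,96.5)],.086).round(4).tolist())
print("tongue",cast("top",[(146.3,156.2),(158.2,154.5)],.04).round(4).tolist())
print("hood front",cast("top",[(324,162.2),(327.7,186)],.053).round(4).tolist())
print("lid front",cast("top",[(311.6,168.1),(314,185.2)],.044).round(4).tolist())
# side view: roof front corners, tongue corners
S=lambda a,b:(50+a/8,190+b/8)
print("side roof front",cast("side",[S(372,292),S(582,160)],.086).round(4).tolist())
print("side tongue",cast("side",[S(516,432),S(632,350)],.04).round(4).tolist())
S=lambda a,b:(265+a/10,115+b/10)
print("side hood front",cast("side",[S(388,422),S(172,355)],.053).round(4).tolist())
print("side lid front",cast("side",[S(292,515),S(140,462)],.044).round(4).tolist())
E
python3 m0.py
python3 - <<'E'
from h import *
for n,uv in dict(wr1=(125,250),wr2=(168,268),red1=(236,210),red2=(205,243),redtail=(215,248),blue=(288,200),sd=(193,168),).items(): print(n,cast("top",uv,.01).round(3))
E
```

```text
lid 0.044 [ 567.4 -245.1] [52.  38.6] 6.81
[[539.2999877929688, -229.10000610351562], [543.9000244140625, -267.3999938964844], [595.5, -261.20001220703125], [591.0, -222.89999389648438]]
hood 0.053 [ 575.9 -313.7] [75.9 96.6] 7.11
[[532.2999877929688, -270.3999938964844], [544.2000122070312, -366.29998779296875], [619.5, -356.8999938964844], [607.5999755859375, -261.1000061035156]]
roofL 0.086 [744.7 292.5] [182.5 124.6] 1.65
[[651.7000122070312, 352.20001220703125], [655.2999877929688, 227.60000610351562], [837.7000122070312, 232.8000030517578], [834.0999755859375, 357.3999938964844]]
roofR 0.086 [708.7  41.1] [115.2 180.7] 89.66
[[618.0, -16.0], [798.7000122070312, -17.100000381469727], [799.4000244140625, 98.0999984741211], [618.7000122070312, 99.19999694824219]]
roof front [[0.6566, 0.3121, 0.086], [0.6634, 0.247, 0.086]]
roof back [[0.809, 0.3308, 0.086], [0.8119, 0.2647, 0.086]]
tongue [[0.6324, 0.2938, 0.04], [0.6377, 0.2567, 0.04]]
hood front [[0.6056, -0.2611, 0.053], [0.5299, -0.2693, 0.053]]
lid front [[0.5892, -0.2232, 0.044], [0.5347, -0.2286, 0.044]]
side roof front [[0.6505, 0.3176, 0.086], [0.6591, 0.2492, 0.086]]
side tongue [[0.6258, 0.3014, 0.04], [0.6314, 0.2616, 0.04]]
side hood front [[0.5252, -0.2647, 0.053], [0.5986, -0.2557, 0.053]]
side lid front [[0.5233, -0.2154, 0.044], [0.5751, -0.2106, 0.044]]
wr1 [[0.343 0.355 0.01 ]]
wr2 [[0.287 0.222 0.01 ]]
red1 [[0.464 0.014 0.01 ]]
red2 [[0.362 0.11  0.01 ]]
redtail [[0.347 0.079 0.01 ]]
blue [[ 0.495 -0.15   0.01 ]]
sd [[0.601 0.151 0.01 ]]
```

```bash
cat >> h.py <<'E'
def edge(gray,a,b,half=3,trim=.12):
    "sub-pixel straight edge near segment a-b: returns refined end points"
    a,b=np.array(a,float),np.array(b,float); t=(b-a)/np.linalg.norm(b-a); nrm=np.array([-t[1],t[0]])
    L=np.linalg.norm(b-a); ss=np.linspace(trim*L,(1-trim)*L,max(8,int(L*2))); oo=np.arange(-half,half+.01,.1)
    P=a+ss[:,None,None]*t+oo[None,:,None]*nrm
    pr=cv2.remap(cv2.GaussianBlur(gray,(0,0),.7).astype(np.float32),P[...,0].astype(np.float32),P[...,1].astype(np.float32),cv2.INTER_CUBIC)
    g=np.abs(np.gradient(pr.mean(0) if 0 else pr,axis=1)); o=oo[g.argmax(1)]
    for _ in range(4):
        k=np.polyfit(ss,o,1); r=o-np.polyval(k,ss); keep=np.abs(r)<max(.3,1.5*np.std(r)); ss,o=ss[keep],o[keep]
    f=lambda s:a+s*t+np.polyval(k,s)*nrm
    return np.array([f(0),f(L)]),float(np.std(o-np.polyval(k,ss))),len(ss)
E
cat > m1.py <<'E'
from h import *
G={n:cv2.cvtColor(cv2.imread(f"pics/{n}0.png"),cv2.COLOR_BGR2GRAY) for n in("top","side")}
T=lambda a,b,x0=120,y0=85,s=6:(x0+(a+.5)/s-.5,y0+(b+.5)/s-.5)
def rep(nm,n,a,b,z):
    e,sd,k=edge(G[n],a,b); w=cast(n,e,z)[:,:2]*1000; d=w[1]-w[0]
    print(nm,n,"mid",w.mean(0).round(1),"ang",round(np.degrees(np.arctan2(d[1],d[0])),1),"len",round(np.hypot(*d),1),"sd",round(sd,2),k)
C=lambda a,b:T(a,b,295,140,8)
S=lambda a,b:T(a,b,50,190,8)
Q=lambda a,b:T(a,b,265,115,10)
rep("rooffront","top",T(103,357),T(232,343),.086)
rep("roofleft","top",T(83,100),T(103,357),.086)
rep("roofright","top",T(208,80),T(236,343),.086)
rep("roofback","top",T(80,72),T(205,70),.086)
rep("tongue","top",T(158,427),T(229,417),.04)
rep("rooffront","side",S(372,292),S(582,160),.086)
rep("roofleft","side",S(372,292),S(40,100),.086)
rep("roofright","side",S(582,160),S(300,15),.086)
rep("tongue","side",S(516,432),S(632,350),.04)
rep("hoodfront","top",C(232,178),C(262,368),.053)
rep("hoodL","top",C(232,178),C(475,145),.053)
rep("hoodR","top",C(262,368),C(512,335),.053)
rep("lidfront","top",C(133,225),C(152,362),.044)
rep("lidL","top",C(133,225),C(235,210),.044)
rep("lidR","top",C(152,362),C(255,345),.044)
rep("hoodfront","side",Q(388,422),Q(172,355),.053)
rep("hoodL","side",Q(172,355),Q(310,238),.053)
rep("hoodR","side",Q(388,422),Q(535,295),.053)
rep("lidfront","side",Q(292,515),Q(140,462),.044)
rep("lidL","side",Q(140,462),Q(200,388),.044)
rep("lidR","side",Q(292,515),Q(358,435),.044)
# full bay as a sanity check
rep("F rooffront","top",T(570,428),T(710,428),.086)
rep("F tongue","top",T(601,499),T(680,499),.04)
E
python3 m1.py
```

```text
rooffront top mid [662.6 281.1] ang -80.0 len 65.5 sd 0.15 24
roofleft top mid [727.9 312.9] ang -173.9 len 139.6 sd 0.12 45
roofright top mid [736.  256.3] ang -172.5 len 143.7 sd 0.14 67
roofback top mid [815.  299.6] ang -82.0 len 64.9 sd 0.3 25
tongue top mid [635.6 276.5] ang -90.5 len 37.8 sd 0.67 21
rooffront side mid [656.7 283.3] ang -84.4 len 68.3 sd 0.16 44
roofleft side mid [727.2 327.7] ang 7.7 len 150.9 sd 0.17 55
roofright side mid [725.8 255.8] ang 5.9 len 129.9 sd 1.07 49
tongue side mid [631.9 281.1] ang -84.9 len 39.7 sd 0.25 24
hoodfront top mid [ 568.8 -262.2] ang -171.6 len 75.9 sd 0.13 37
hoodL top mid [ 617.9 -307.1] ang -83.3 len 96.2 sd 0.15 47
hoodR top mid [ 531.8 -317.1] ang -89.5 len 97.9 sd 0.89 42
lidfront top mid [ 563.3 -224.9] ang -173.0 len 54.9 sd 0.14 28
lidL top mid [ 594.1 -241.9] ang -83.0 len 40.5 sd 0.15 19
lidR top mid [ 539.5 -247.4] ang -82.1 len 40.7 sd 0.16 26
hoodfront side mid [ 558.5 -250.4] ang 9.3 len 72.4 sd 0.18 32
hoodL side mid [ 608.9 -303. ] ang -80.5 len 93.3 sd 0.15 21
hoodR side mid [ 533.4 -314.3] ang -83.1 len 97.3 sd 0.19 26
lidfront side mid [ 554.3 -219.1] ang 9.8 len 50.9 sd 0.16 19
lidL side mid [ 588.6 -237. ] ang -80.1 len 46.1 sd 0.2 9
lidR side mid [ 533.1 -242.3] ang -81.2 len 49.2 sd 0.22 14
F rooffront top mid [613.5  41.1] ang -97.1 len 71.2 sd 0.32 25
F tongue top mid [589.4  42.9] ang -90.4 len 41.1 sd 0.0 24
```

```bash
cat >> h.py <<'E'
def Q(xang):  # tool z down, tool x at heading xang (deg)
    a=np.radians(xang)/2; return np.array([0,np.cos(a),np.sin(a),0.])
def snap(k):
    o={}
    for n in("top","side"):
        p,d=camera(n); cv2.imwrite(f"pics/{n}{k}.png",p); np.save(f"pics/{n}{k}.npy",d); o[n]=(p,d)
    return o
E
python3 - <<'E'
from h import *
np.set_printoptions(precision=3,suppress=True)
d=np.load("pics/side0.npy"); w=cloud("side",d)
m=(w[...,1]<-.35)&(w[...,0]<.65); print("max z right side",np.nanmax(w[...,2][m&(w[...,0]>.25)]))
for nm,P,angs in [("nose",(.564,-.235,.20),(97,-83)),("nose low",(.564,-.235,.081),(97,-83)),("bay",(.63,.278,.111),(7,-173)),("place",(.52,.2,.1),(7,-173))]:
    for a in angs: print(nm,a,kin.inverse_kinematics(np.array(P),Q(a)))
E
```

```text
max z right side 0.4587679621440967
nose 97 [ 0.58   0.515 -0.383  1.785  0.24   0.887  0.212]
nose -83 [ 0.103  0.495  0.252  1.82  -0.159  0.846 -2.587]
nose low 97 [ 0.54   0.677 -0.333  1.84   0.332  0.68   0.137]
nose low -83 [ 0.097  0.672  0.265  1.872 -0.279  0.633 -2.486]
bay 7 [-0.239  0.74  -0.393  1.628  0.352  0.845 -2.224]
bay -173 [-0.06   0.81  -0.674  1.614  0.597  0.934  0.744]
place 7 [-0.174  0.593 -0.391  1.963  0.358  0.653 -2.242]
place -173 [-0.009  0.642 -0.611  1.951  0.549  0.718  0.741]
```

```bash
python3 - <<'E'
from h import *
env.reach([.50,-.35,.36],Q(97)); 
env.reach([.564,-.240,.16],Q(97))
s=env.get_state(); print(s["time"],s["tcp_pos"],s["orientation"],s["force"])
o=snap(1)
crop(o["top"][0],290,140,390,205,8,"pics/tc1.png"); crop(o["side"][0],255,85,345,185,6,"pics/sc1.png")
print(proj("top",[[.564,-.24,.16-.073]]),proj("side",[[.564,-.24,.16-.073]]))
E
```

```text
2.3917 [ 0.56432876 -0.24188861  0.16109177] [ 1.07667957e-03  6.63426678e-01  7.48240516e-01 -1.16444677e-04] [0.63545739 0.07047297 0.81260916]
[[319.53782543 172.70579227]] [[288.78385473 145.8045208 ]]
```

View pics/tc1.png

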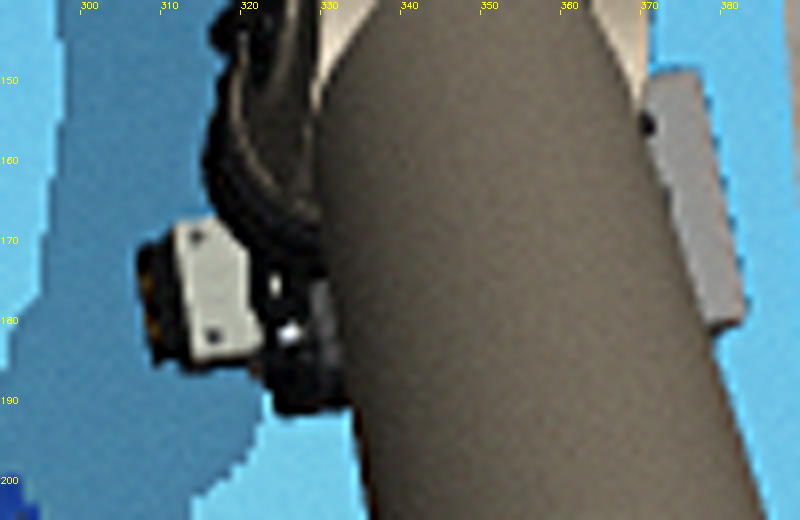

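View pics/sc1.png

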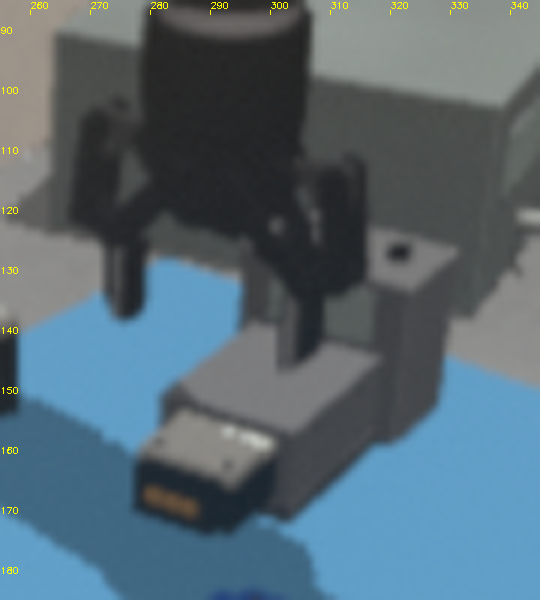

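```bash
python3 - <<'E'
from h import *
s=env.get_state(); print(s["time"],s["tcp_pos"]); P=s["tcp_pos"]
x=np.array([np.cos(np.radians(97)),np.sin(np.radians(97)),0]);y=np.array([x[1],-x[0],0])
for dz in (.060,.073):
  for f in (0,.011):
    for yy in (.0425,.057,-.0425,-.057): print(dz,f,yy,proj("side",P+x*f+y*yy-[0,0,dz]).round(1))
E
```

```text
2.4917 [ 0.56449811 -0.24218967  0.16174218]
0.06 0 0.0425 [[276.8 137.2]]
0.06 0 0.057 [[272.6 136. ]]
0.06 0 -0.0425 [[302.4 144.8]]
0.06 0 -0.057 [[306.9 146.1]]
0.06 0.011 0.0425 [[274.9 138.6]]
0.06 0.011 0.057 [[270.7 137.4]]
0.06 0.011 -0.0425 [[300.5 146.3]]
0.06 0.011 -0.057 [[305.1 147.6]]
0.073 0 0.0425 [[276.7 141.2]]
0.073 0 0.057 [[272.5 140. ]]
0.073 0 -0.0425 [[302.  148.8]]
0.073 0 -0.057 [[306.6 150.2]]
0.073 0.011 0.0425 [[274.7 142.6]]
0.073 0.011 0.057 [[270.6 141.4]]
0.073 0.011 -0.0425 [[300.2 150.3]]
0.073 0.011 -0.057 [[304.7 151.7]]
```

Side picture: the fingertips at about (275,138) and (303,146) straddle the nose evenly. They sit about 2 px to the right of where they project, so I trust the top view more. I'll descend and grip.

```bash
python3 - <<'E'
from h import *
env.movel([.5657,-.242,.077],velocity=.12,rot=Q(97.1),stop_force=12)
s=env.get_state(); print(s["time"],s["tcp_pos"],s["force"])
f0=s["force"]
env.grip(.045,f_grip=60)
s=env.get_state(); print(s["time"],s["tcp_pos"],s["force"]-f0,s["torque"],s["opening"])
o=snap(2); crop(o["side"][0],255,85,345,185,6,"pics/sc2.png")
E
```

```text
3.3333 [ 0.56622747 -0.24211998  0.07762573] [-0.29371159 -0.31053526 -0.09608219]
3.725 [ 0.56600302 -0.24216613  0.07805552] [-0.88359942  0.7234523   5.9147586 ] [ 0.00454092  0.45306603 -0.04727186] 0.05360279182163299
```

View pics/sc2.png

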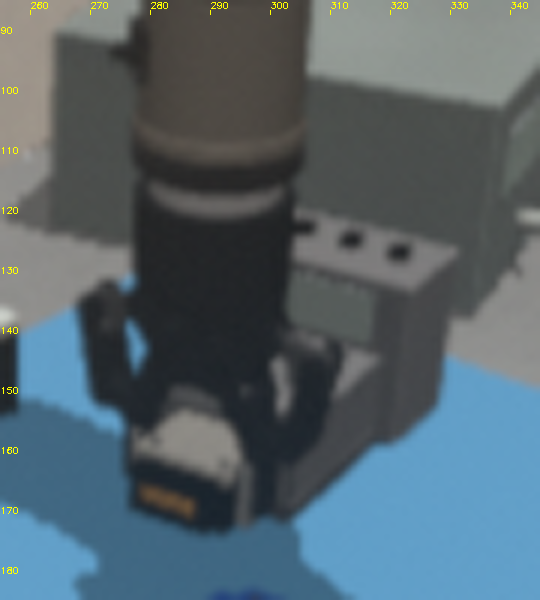

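```bash
python3 - <<'E'
from h import *
P=np.array([.566,-.2421,.0785]); d=np.array([np.cos(np.radians(97.1)),np.sin(np.radians(97.1)),0])
r=env.movel(P+.098*d,velocity=.08,stop_force=25)
s=env.get_state(); print(r,s["time"],s["tcp_pos"],s["force"],s["opening"])
o=snap(3); cv2.imwrite("pics/b3.png",np.hstack([o["top"][0][100:300,180:400],o["side"][0][60:260,200:400]]).repeat(2,0).repeat(2,1)[:, :800])
for n,uv in dict(b1=(278,199),b2=(297,198),b3=(299,245),b4=(283,246)).items(): print(n,cast("top",uv,.034).round(3))
E
```

```text
False 5.2 [ 0.55373586 -0.1455196   0.07833286] [ 0.99772347  0.12905413 -2.91366659] 0.05343534629590754
b1 [[ 0.494 -0.117  0.034]]
b2 [[ 0.497 -0.176  0.034]]
b3 [[ 0.352 -0.178  0.034]]
b4 [[ 0.349 -0.129  0.034]]
```

View pics/b3.png

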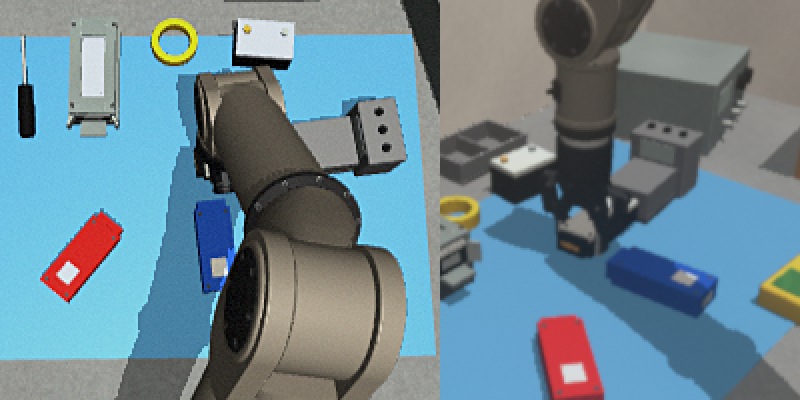

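Both views show the module out of the cradle (side view about (285,120)) and held level. Blue and red are untouched. Next: lift, carry and lay it in the clear area before the empty bay.

```bash
python3 - <<'E'
from h import *
s=env.get_state(); P=s["tcp_pos"]
env.movel([P[0],P[1],.20],velocity=.15)
print(env.get_state()["force"])
env.reach([.5497,.2447,.20],Q(6.7))
s=env.get_state(); print(s["time"],s["tcp_pos"],s["force"],s["opening"])
env.movel([.5497,.2447,.09],velocity=.15,rot=Q(6.7))
r=env.movel([.5497,.2447,.0655],velocity=.03,stop_force=5)
s=env.get_state(); print(r,s["time"],s["tcp_pos"],s["force"],s["opening"])
o=snap(4); cv2.imwrite("pics/b4.png",np.hstack([o["top"][0][80:280,100:300],o["side"][0][150:350,30:230]]).repeat(2,0).repeat(2,1)[:, :800])
E
```

```text
[ 0.62545575 -0.14220951 -2.60201679]
8.0917 [0.54998025 0.24374176 0.19972147] [-0.13304454 -0.78226611 -1.75181023] 0.053547950151034675
True 9.6417 [0.54946947 0.24464436 0.06910527] [-1.86940506 -0.64695391  6.08635848] 0.05354357798111801
```

View pics/b4.png

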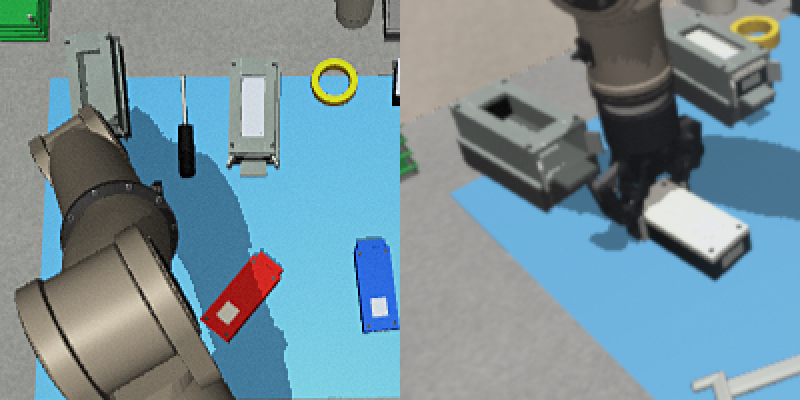

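Side picture: the module lies down on the bench, tail at about (400–405,285) of the full frame. The force jump confirms contact. Release and look.

```bash
python3 - <<'E'
from h import *
env.grip(.085)
s=env.get_state(); P=s["tcp_pos"]
env.movel([P[0],P[1],.20],velocity=.2)
env.reach([.50,-.15,.30],Q(6.7))
s=env.get_state(); print(s["time"],s["tcp_pos"],s["force"],s["opening"])
o=snap(5); crop(o["top"][0],120,90,220,220,6,"pics/tc5.png"); crop(o["side"][0],50,180,240,310,4,"pics/sc5.png")
E
```

```text
12.4917 [ 0.50044987 -0.14860555  0.29957013] [-0.57061932 -0.18043815  0.73042827] 0.08505652837030454
```

View pics/tc5.png

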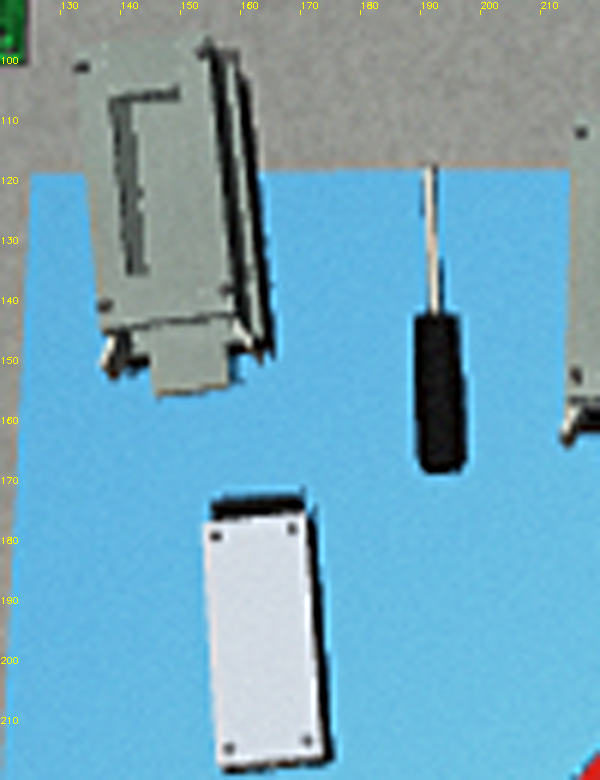

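View pics/sc5.png

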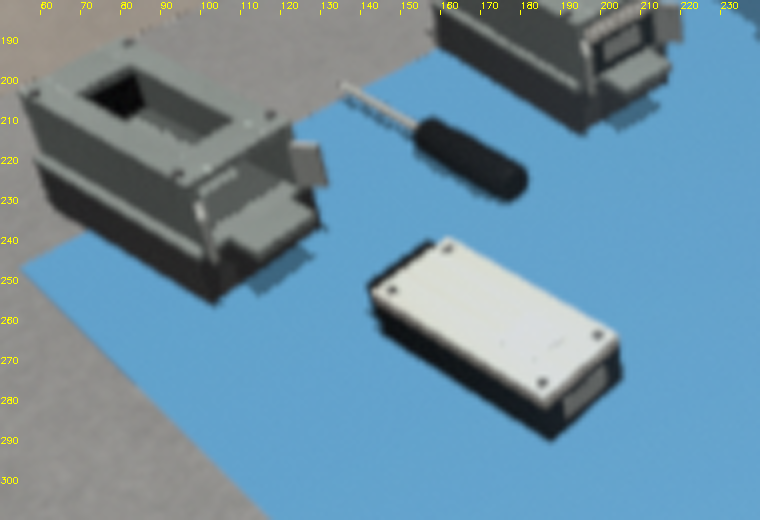

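```bash
cat > m5.py <<'E'
from h import *
np.set_printoptions(precision=1,suppress=True)
G={n:cv2.cvtColor(cv2.imread(f"pics/{n}5.png"),cv2.COLOR_BGR2GRAY) for n in("top","side")}
p=cv2.imread("pics/top5.png"); s=8; big=cv2.resize(p[88:222,120:200],None,fx=s,fy=s,interpolation=cv2.INTER_CUBIC)
T=lambda a,b,x0=120,y0=90,s=6:(x0+(a+.5)/s-.5,y0+(b+.5)/s-.5)
S=lambda a,b:T(a,b,50,180,4)
def rep(nm,n,a,b,z,half=2):
    e,sd,k=edge(G[n],a,b,half); w=cast(n,e,z)[:,:2]*1000; d=w[1]-w[0]
    a=np.radians(6.7); u=np.array([np.cos(a),np.sin(a)]);nn=np.array([-u[1],u[0]]); m=w.mean(0)
    print(nm,n,"mid",m,"along",(m@u).round(1),"lat",(m@nn).round(1),"ang",round(np.degrees(np.arctan2(d[1],d[0])),1),"len",round(np.hypot(*d),1),"sd",round(sd,2),k)
    if n=="top":
        q=((e-[120,88]+.5)*s-.5).astype(int); cv2.line(big,tuple(map(int,q[0])),tuple(map(int,q[1])),(0,0,255),1)
rep("rooffront","top",T(103,327),T(232,313),.086)
rep("roofleft","top",T(83,75),T(103,327),.086)
rep("roofright","top",T(206,60),T(232,313),.086,1.5)
rep("tongueF","top",T(158,397),T(229,387),.04,1.5)
rep("tongueL","top",T(150,350),T(158,395),.04,1.5)
rep("tongueR","top",T(229,345),T(229,387),.04,1.5)
rep("lidF","top",T(204,520),T(306,512),.034)
rep("lidB","top",T(220,768),T(325,760),.034)
rep("lidL","top",T(204,520),T(220,768),.034)
rep("lidR","top",T(308,512),T(325,760),.034,1.5)
rep("roofF","side",S(186,212),S(290,150),.086)
rep("roofL","side",S(186,212),S(20,115),.086)
rep("tongueF","side",S(257,257),S(315,213),.04,1.5)
rep("lidB","side",S(548,405),S(618,342),.034,1.5)
rep("lidL","side",S(368,290),S(548,405),.034,1.5)
rep("lidR","side",S(450,240),S(618,342),.034,1.5)
cv2.imwrite("pics/ov5.png",cv2.resize(big[:560],None,fx=1,fy=1))
E
python3 m5.py
```

```text
rooffront top mid [662.6 281.1] along 690.8 lat 201.9 ang -80.6 len 65.5 sd 0.15 24
roofleft top mid [726.  319.4] along 758.4 lat 232.5 ang 179.0 len 137.4 sd 0.22 45
roofright top mid [733.4 255.9] along 758.3 lat 168.6 ang -172.5 len 138.0 sd 0.14 83
tongueF top mid [638.  276.8] along 665.9 lat 200.5 ang -85.0 len 37.4 sd 0.57 16
tongueL top mid [646.8 300.2] along 677.4 lat 222.7 ang -166.8 len 25.0 sd 0.17 11
tongueR top mid [650.5 260.1] along 676.4 lat 182.4 ang -172.6 len 23.1 sd 0.08 11
lidF top mid [570.6 243.6] along 595.1 lat 175.4 ang -84.5 len 53.0 sd 0.05 32
lidB top mid [443.3 231. ] along 467.2 lat 177.7 ang -85.4 len 53.6 sd 0.13 31
lidL top mid [504.  265.6] along 531.6 lat 205.0 ang -174.7 len 130.6 sd 0.14 74
lidR top mid [507.8 212. ] along 529.0 lat 151.3 ang -174.7 len 130.8 sd 0.14 72
roofF side mid [639.4 295.3] along 669.5 lat 218.7 ang -86.3 len 64.1 sd 0.16 30
roofL side mid [705.7 338.2] along 740.4 lat 253.5 ang 8.0 len 146.6 sd 1.18 79
tongueF side mid [631.8 281.3] along 660.3 lat 205.7 ang -81.1 len 41.5 sd 0.16 19
lidB side mid [437.4 237.1] along 462.0 lat 184.4 ang -84.2 len 51.5 sd 0.18 25
lidL side mid [498.8 269.1] along 526.8 lat 209.1 ang -174.5 len 134.2 sd 0.18 58
lidR side mid [502.8 213.7] along 524.3 lat 153.6 ang -175.1 len 128.0 sd 0.15 67
```

View pics/ov5.png

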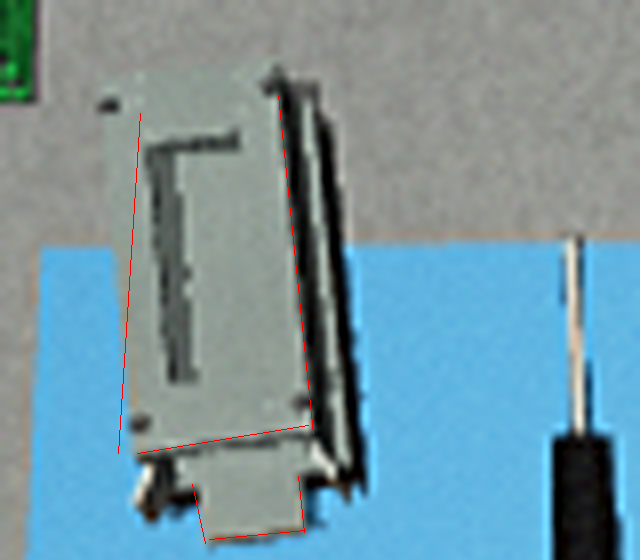

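Top picture: the module lies flat and straight before the bay, with the lid corners at about (153.8,176.5) and (174,216.5). Its heading is 5.3°, against 7.4° for the bay. Robot and camera disagree by about 1.5 mm sideways. Next I'll regrip near the tail.

```bash
python3 - <<'E'
from h import *
env.reach([.4627,.2356,.20],Q(5.3))
env.movel([.4627,.2356,.067],velocity=.15,rot=Q(5.3),stop_force=12)
s=env.get_state(); print(s["time"],s["tcp_pos"],s["force"]); f0=s["force"]
env.grip(.045,f_grip=80)
s=env.get_state(); print(s["time"],s["tcp_pos"],s["force"]-f0,s["torque"],s["opening"],np.degrees(2*np.arctan2(s["orientation"][2],s["orientation"][1])))
env.movel([.4627,.2356,.125],velocity=.08)
s=env.get_state(); print(s["time"],s["tcp_pos"],s["force"],s["opening"])
o=snap(6); crop(o["side"][0],50,150,240,310,4,"pics/sc6.png");crop(o["top"][0],120,90,220,220,6,"pics/tc6.png")
E
```

```text
15.1083 [0.46322816 0.23578756 0.06768675] [ 0.32600596 -0.14791551 -0.05492574]
15.5 [0.4638108  0.23696734 0.06912951] [-1.9600526   0.89647481 15.81017109] [-0.22218428  0.52643446  0.01133242] 0.05342157064832342 5.324305581528874
16.375 [0.46242886 0.23538427 0.12466568] [ 0.0298522  -0.52246711 -1.66593695] 0.05325242714193499
```

View pics/sc6.png

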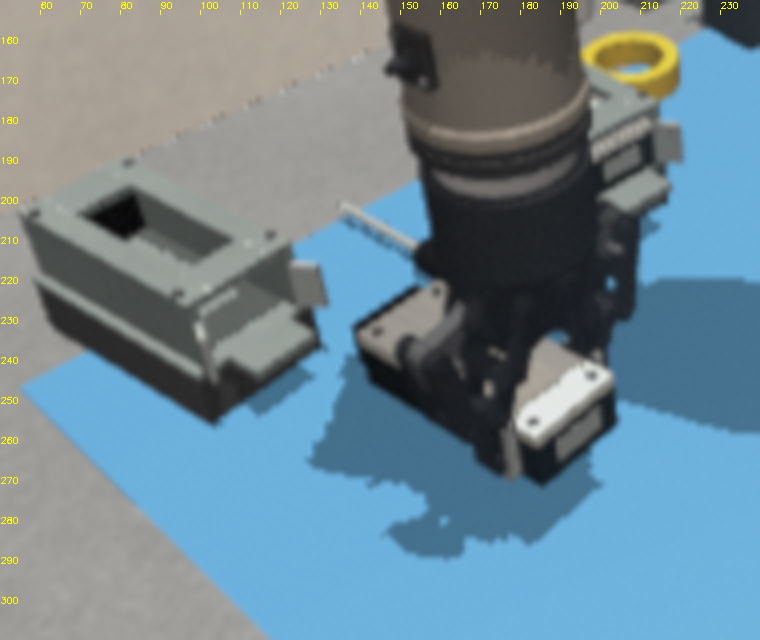

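View pics/tc6.png

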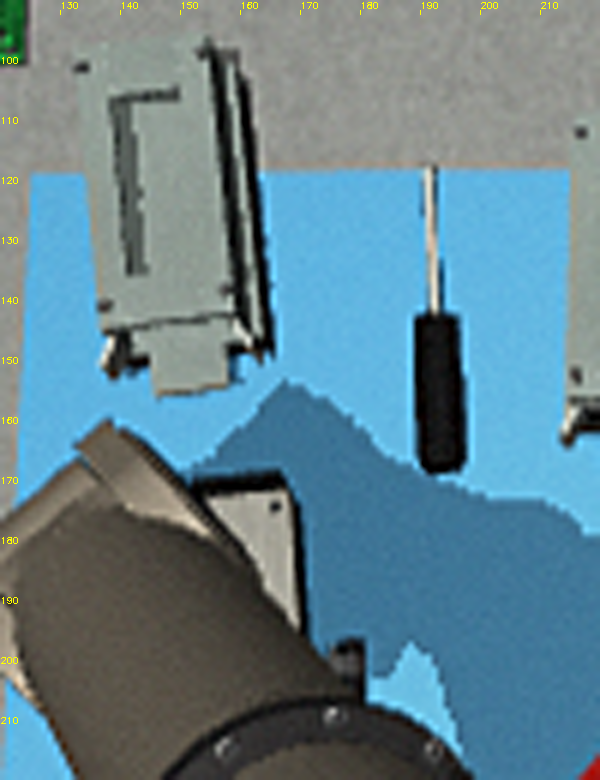

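```bash
python3 - <<'E'
from h import *
T=lambda a,b,x0=50,y0=150,s=4:(x0+(a+.5)/s-.5,y0+(b+.5)/s-.5)
for z in(.0896,.085):
    w=cast("side",[T(355,335),T(518,440),T(436,285),T(612,368)],z)*1000
    print(z,w.round(1).tolist(),np.linalg.norm(w[0]-w[1]),np.linalg.norm(w[2]-w[3]))
d=np.load("pics/side6.npy"); W=cloud("side",d); d=np.load("pics/top6.npy"); V=cloud("top",d)
for uv in [(152,227),(145,234),(187,242),(192,252),(198,247)]: print("side",uv,W[uv[1],uv[0]].round(4))
for uv in [(163,175),(160,174),(167,180),(167,188)]: print("top",uv,V[uv[1],uv[0]].round(4))
d=np.load("pics/side5.npy"); W=cloud("side",d)
for uv in [(162,245),(152,250),(187,270),(195,266)]: print("side5",uv,W[uv[1],uv[0]].round(4))
E
```

```text
0.0896 [[561.2, 274.1, 89.6], [439.8, 266.9, 89.6], [563.2, 222.1, 89.6], [443.8, 204.2, 89.6]] 121.59116416357752 120.71284890524772
0.085 [[566.4, 271.5, 85.0], [443.9, 264.3, 85.0], [568.3, 219.1, 85.0], [447.8, 201.1, 85.0]] 122.7133949586919 121.82697325251695
side (152, 227) [0.5565 0.2439 0.09  ]
side (145, 234) [0.5505 0.2657 0.0886]
side (187, 242) [0.4657 0.2259 0.0903]
side (192, 252) [0.4393 0.2361 0.0872]
side (198, 247) [0.4399 0.22   0.0886]
top (163, 175) [0.56   0.2304 0.0885]
top (160, 174) [0.5636 0.2398 0.0866]
top (167, 180) [0.5443 0.2177 0.09  ]
top (167, 188) [0.5198 0.217  0.0902]
side5 (162, 245) [0.5527 0.2313 0.0329]
side5 (152, 250) [0.5556 0.2554 0.0334]
side5 (187, 270) [0.4547 0.2431 0.0325]
side5 (195, 266) [0.4494 0.2261 0.0343]
```

The side depth gives a lid height of about 89 mm at both nose and tail, so the module is held level. Next: align before the mouth and check.

```bash
cat >> h.py <<'E'
_a=np.radians(6.7); BH=7.35
M=690.5e-3*np.array([np.cos(_a),np.sin(_a)])+202.2e-3*np.array([-np.sin(_a),np.cos(_a)])
_b=np.radians(BH); U=np.array([np.cos(_b),np.sin(_b)]); N=np.array([-U[1],U[0]])
def bay(d,lat,z): # point d before the mouth, lat to the left
    return np.r_[M-d*U+lat*N,z]
E
python3 - <<'E'
from h import *
print(M,bay(.162,.0013,.1125))
env.movel(bay(.162,.0013,.1145),velocity=.08,rot=Q(BH))
s=env.get_state(); print(s["time"],s["tcp_pos"],s["force"],s["opening"],np.degrees(2*np.arctan2(s["orientation"][2],s["orientation"][1])))
o=snap(7); crop(o["side"][0],50,170,190,280,5,"pics/sc7.png");crop(o["top"][0],120,90,220,190,6,"pics/tc7.png")
E
```

```text
[0.66219351 0.28138025] [0.50135833 0.26194488 0.1125    ]
17.225 [0.5009516  0.26163357 0.11425255] [-0.16551583  0.45429999 -1.91769964] 0.052952106082678495 7.345449309953018
```

View pics/sc7.png

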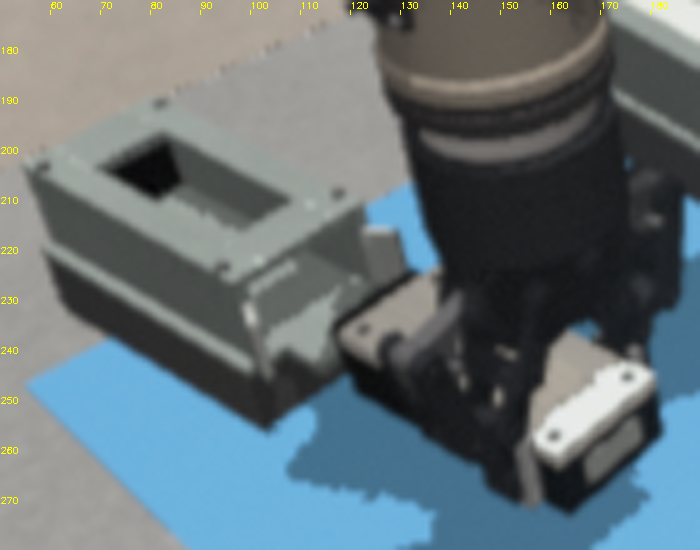

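View pics/tc7.png

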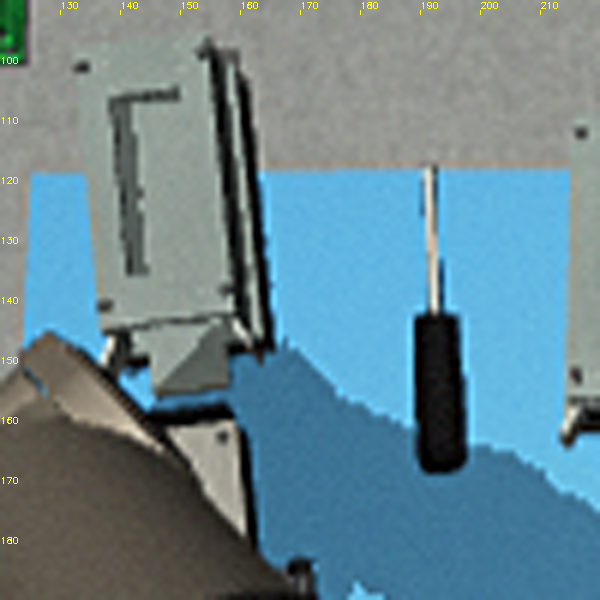

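```bash
python3 - <<'E'
from h import *
g=cv2.cvtColor(cv2.imread("pics/top7.png"),cv2.COLOR_BGR2GRAY)
T=lambda a,b,x0=120,y0=90,s=6:(x0+(a+.5)/s-.5,y0+(b+.5)/s-.5)
e,sd,k=edge(g,T(238,418),T(247,540),1.5); w=cast("top",e,.0788)[:,:2]-M
print(e,sd,k,"ahead,lat mm",(w@U*1000).round(1),(w@N*1000).round(1))
E
```

```text
[[158.57205059 159.30001266]
 [160.79610688 179.57993201]] 0.1272232331812761 38 ahead,lat mm [ -54.7 -118.5] [-27.5 -28. ]
```

Top view: the module's right edge is parallel to the bay axis (0.4°) and 0.7 mm off. I'll correct by 0.7 mm and insert.

```bash
python3 - <<'E'
from h import *
env.movel(bay(.162,.0020,.1128),velocity=.05,rot=Q(BH))
print(env.get_state()["force"])
for d in (.12,.08,.05,.036):
    r=env.movel(bay(d,.0020,.1128),velocity=.05,stop_force=10)
    s=env.get_state(); print(d,r,s["time"].__round__(2),s["tcp_pos"].round(4),s["force"].round(2),s["torque"].round(2))
    if r: break
o=snap(8); crop(o["side"][0],50,170,190,280,5,"pics/sc8.png")
E
```

```text
[-0.12828636  0.28694485 -2.49402426]
0.12 False 18.57 [0.5425 0.268  0.1127] [-0.49 -0.19 -3.45] [-0.01  0.05  0.  ]
0.08 False 19.52 [0.5822 0.2731 0.1126] [ 0.49 -0.45 -2.05] [-0.02  0.14 -0.03]
0.05 False 20.27 [0.6121 0.2769 0.1126] [-0.02 -0.16 -2.7 ] [-0.01  0.13  0.02]
0.036 False 20.7 [0.6265 0.2787 0.1127] [ 0.14 -0.37 -1.67] [0.01 0.15 0.02]
```

View pics/sc8.png

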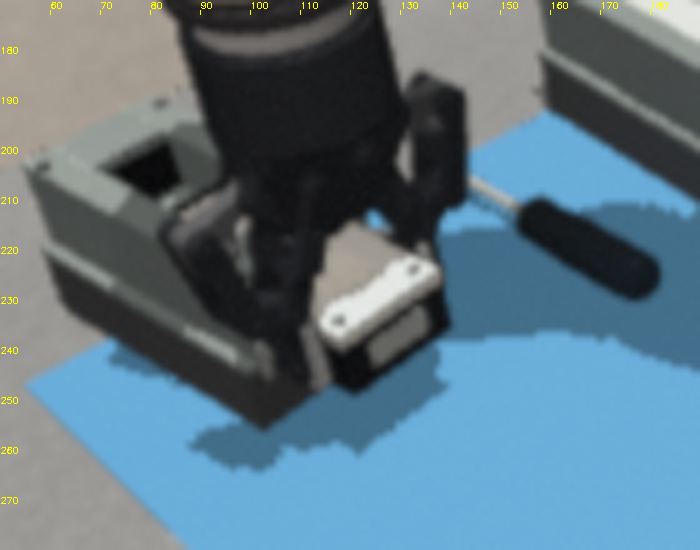

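The module slid in without contact (force unchanged) and the side picture shows its tail at about (130,240), outside the mouth. Next: lower to contact, release, back off and look.

```bash
python3 - <<'E'
from h import *
r=env.movel(bay(.036,.0020,.1065),velocity=.02,stop_force=4)
s=env.get_state(); print(r,s["tcp_pos"].round(4),s["force"].round(2),s["torque"].round(2)); P=s["tcp_pos"]
env.grip(.085)
s=env.get_state(); print(s["tcp_pos"].round(4),s["force"].round(2))
env.movel([P[0],P[1],.19],velocity=.15)
env.reach(bay(.16,0,.21),Q(BH))
env.grip(0.0)
s=env.get_state(); print(s["time"],s["tcp_pos"].round(4),s["force"].round(2),s["opening"])
o=snap(9); crop(o["side"][0],50,170,190,280,5,"pics/sc9.png"); crop(o["top"][0],120,90,220,190,6,"pics/tc9.png")
E
```

```text
True [0.6263 0.2789 0.1091] [-1.08 -0.75  4.6 ] [-0.04 -0.05  0.01]
[0.6254 0.2784 0.1077] [-0.   -0.57  0.43]
23.5417 [0.5035 0.2609 0.21  ] [-0.    0.04 -0.24] -0.0003172343984203445
```

View pics/sc9.png

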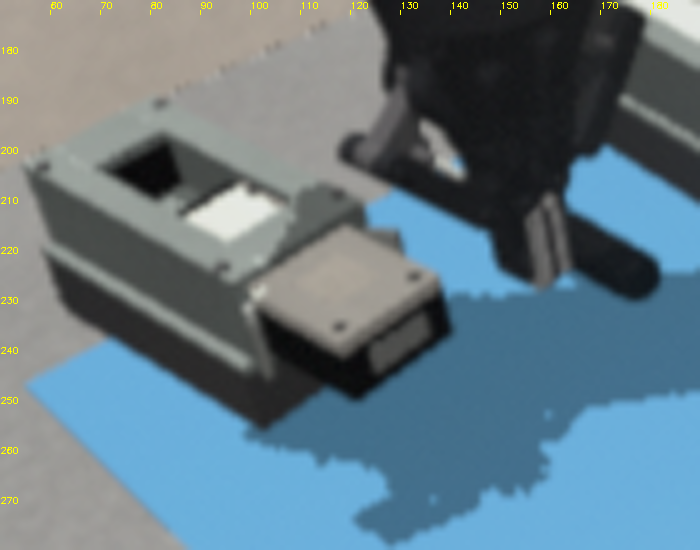

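View pics/tc9.png

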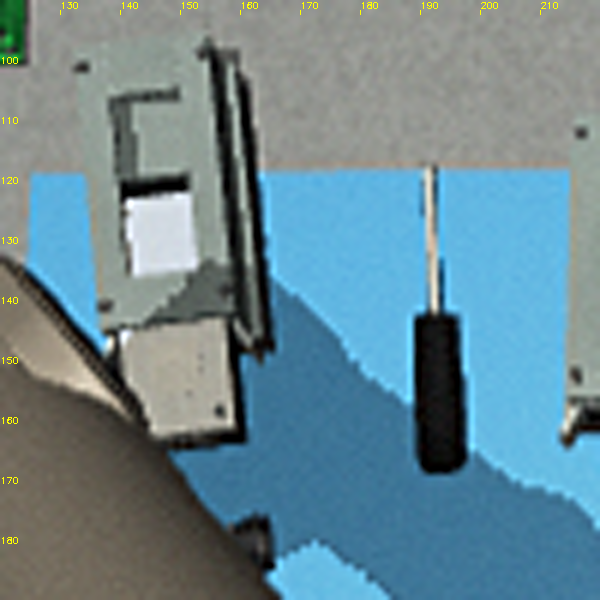

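The module sits in the mouth (lid visible through the window at about (146,128) in the top view), straight, with roughly 55 mm sticking out. The gripper is clear. Now push with shut, slightly tilted fingers.

```bash
cat >> h.py <<'E'
from scipy.spatial.transform import Rotation
def QT(t):
    t=np.radians(t); z=np.r_[np.sin(t)*U,-np.cos(t)]; x=np.r_[np.cos(t)*U,np.sin(t)]
    q=Rotation.from_matrix(np.c_[x,np.cross(z,x),z]).as_quat(); return np.r_[q[3],q[:3]]
TL=12; LEAD=.073*np.sin(np.radians(TL))+.011*np.cos(np.radians(TL))
E
python3 - <<'E'
from h import *
q=QT(TL)
env.reach(bay(.09+LEAD,.002,.21),q)
env.movel(bay(.09+LEAD,.002,.125),velocity=.15,rot=q)
s=env.get_state(); print(s["time"],s["tcp_pos"].round(4),s["force"].round(2)); f0=s["force"]
for d in (.06,.05,.04,.03,.02,.010,.004):
    r=env.movel(bay(d+LEAD,.002,.125),velocity=.04,stop_force=12)
    s=env.get_state(); f=s["force"]-f0; print(d,r,round(s["time"],2),"d",round(-float((s["tcp_pos"][:2]-M)@U)-LEAD,4),"fU,fN,fz",(f[:2]@U).round(2),(f[:2]@N).round(2),f[2].round(2))
    if r: break
o=snap(10); crop(o["side"][0],50,170,190,280,5,"pics/sc10.png"); crop(o["top"][0],120,90,220,190,6,"pics/tc10.png")
E
```

```text
24.6917 [0.5473 0.2687 0.1255] [-0.28  0.18  0.68]
0.06 False 25.59 d 0.0603 fU,fN,fz 0.71 0.42 -1.05
0.05 False 25.99 d 0.0496 fU,fN,fz 0.13 -0.08 -0.96
0.04 False 26.39 d 0.0395 fU,fN,fz 0.59 -0.3 -0.87
0.03 False 26.79 d 0.0295 fU,fN,fz -0.69 0.16 -1.19
0.02 False 27.19 d 0.0195 fU,fN,fz 0.42 -0.26 -0.89
0.01 False 27.59 d 0.0095 fU,fN,fz 0.03 0.04 -0.52
0.004 False 27.89 d 0.0036 fU,fN,fz 0.92 -0.12 -0.66
```

View pics/sc10.png

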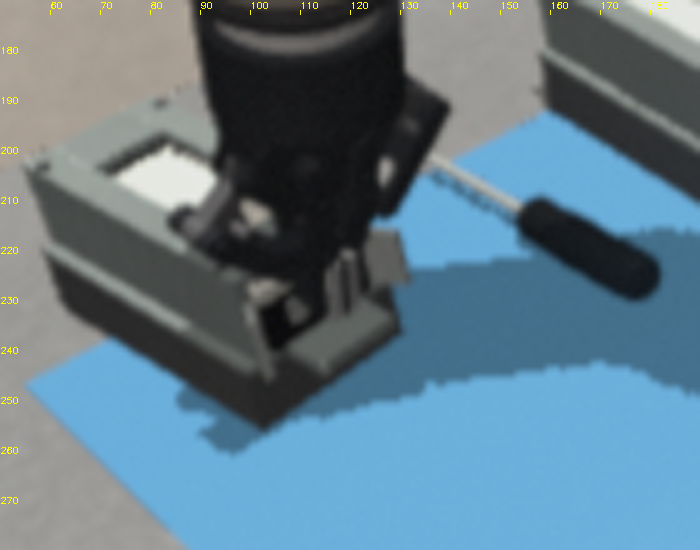

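Side picture: the module is nearly in (lid fills the window at about (80,207)), with the fingers on the tail. Continuing to the stop.

```bash
python3 - <<'E'
from h import *
q=QT(TL)
for d in (0,-.003,-.006,-.009):
    r=env.movel(bay(d+LEAD,.002,.125),velocity=.015,stop_force=14)
    s=env.get_state(); f=s["force"]; print(d,r,round(s["time"],2),"d",round(-float((s["tcp_pos"][:2]-M)@U)-LEAD,4),"fU,fN,fz",(f[:2]@U).round(2),(f[:2]@N).round(2),f[2].round(2))
    if r: break
o=snap(11); crop(o["side"][0],50,170,190,280,5,"pics/sc11.png")
env.movel(bay(.10+LEAD,.002,.125),velocity=.15)
env.movel(bay(.10+LEAD,.002,.22),velocity=.15)
env.reach([.50,-.15,.30],Q(BH))
s=env.get_state(); print(s["time"],s["force"])
o=snap(12); crop(o["side"][0],50,170,150,260,7,"pics/sc12.png"); crop(o["top"][0],120,90,250,175,6,"pics/tc12.png")
E
```

```text
0 False 28.41 d 0.0012 fU,fN,fz -5.95 -0.33 4.16
-0.003 True 28.66 d 0.0013 fU,fN,fz -0.48 -0.03 0.07
31.925 [-0.59664203  0.85168397 -0.08347377]
```

View pics/sc12.png

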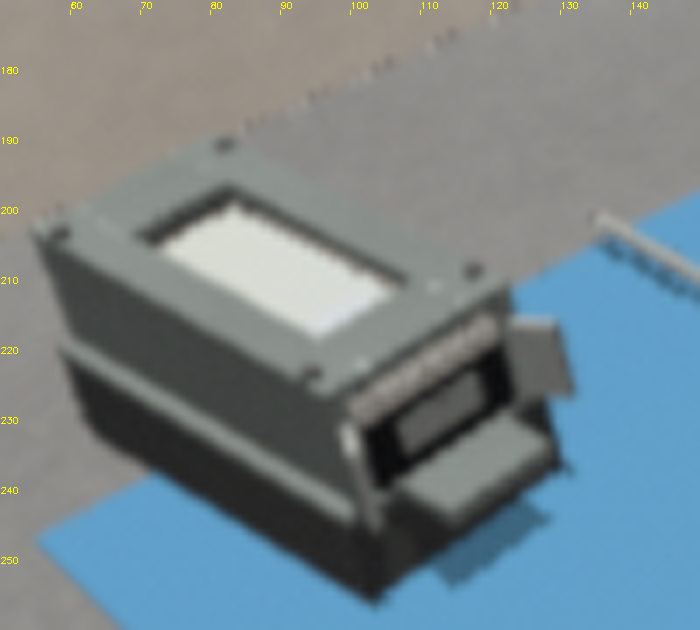

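View pics/tc12.png

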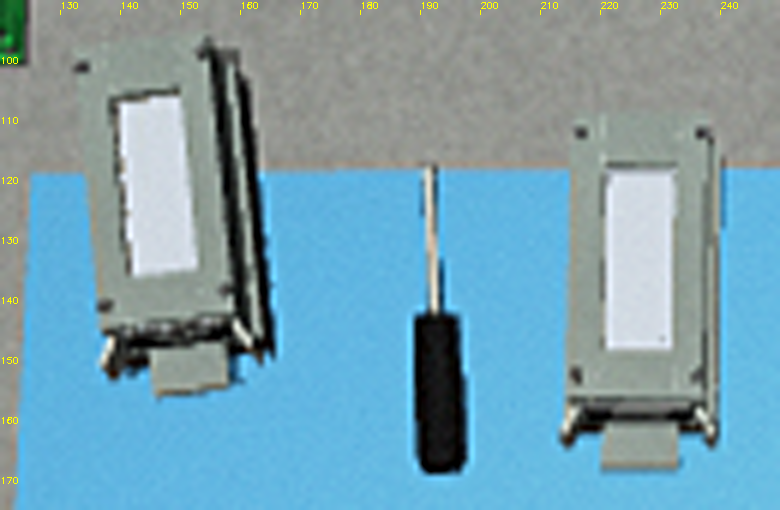

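```bash
python3 - <<'E'
from h import *
p=cv2.imread("pics/side12.png"); a=cv2.resize(p[205:250,92:137],None,fx=8,fy=8,interpolation=cv2.INTER_CUBIC)
b=cv2.resize(p[165:210,180:225],None,fx=8,fy=8,interpolation=cv2.INTER_CUBIC)
cv2.imwrite("pics/cmp12.png",np.hstack([a,b]))
p=cv2.imread("pics/top12.png"); a=cv2.resize(p[135:165,130:170],None,fx=9,fy=9,interpolation=cv2.INTER_CUBIC)
b=cv2.resize(p[147:177,208:248],None,fx=9,fy=9,interpolation=cv2.INTER_CUBIC)
cv2.imwrite("pics/cmpt12.png",np.hstack([a,b]))
for n,f in(("side",12),("top",12)):
    W=cloud(n,np.load(f"pics/{n}{f}.npy"))
    if n=="side":
        for uv in [(105,229),(110,226),(115,222),(110,231),(113,229),(205,190),(203,187),(199,187)]: print(uv,W[uv[1],uv[0]].round(4), p.shape and cv2.imread("pics/side12.png")[uv[1],uv[0]])
E
```

```text
(105, 229) [0.6598 0.2986 0.0617] [39 41 41]
(110, 226) [0.6616 0.2856 0.0611] [40 41 42]
(115, 222) [0.6629 0.2718 0.0633] [65 68 69]
(110, 231) [0.6596 0.2895 0.0502] [89 91 90]
(113, 229) [0.6595 0.2819 0.0512] [89 91 90]
(205, 190) [0.6155 0.0448 0.0546] [97 98 95]
(203, 187) [0.6162 0.0498 0.066 ] [90 92 93]
(199, 187) [0.6168 0.062  0.0719] [135 140 142]
```

View pics/cmp12.png

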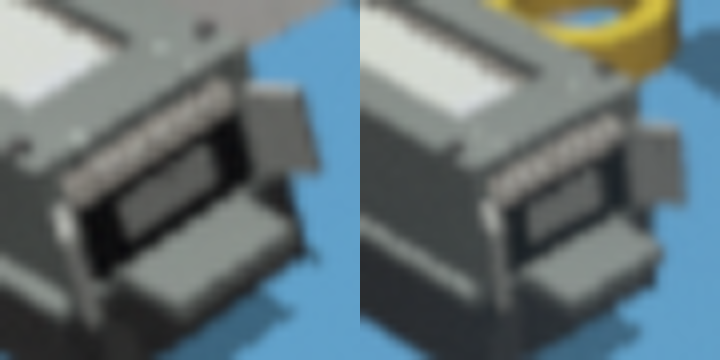

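View pics/cmpt12.png

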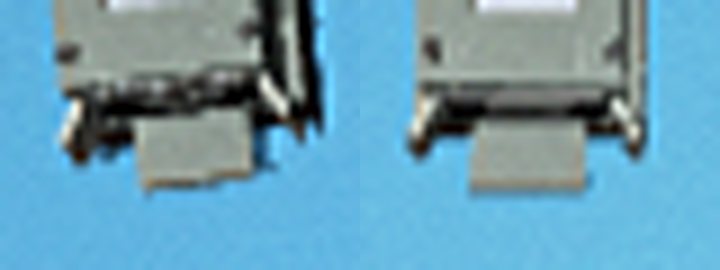

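```bash
python3 - <<'E'
from h import *
W=cloud("side",np.load("pics/side12.npy")); im=cv2.imread("pics/side12.png")
def an(M0,ang,nm):
    b=np.radians(ang);u=np.array([np.cos(b),np.sin(b)]);n=np.array([-u[1],u[0]])
    a=(W[...,:2]-M0)@u*1000; l=(W[...,:2]-M0)@n*1000; z=W[...,2]*1000
    tail=(abs(l)<18)&(z>50)&(z<68)&(abs(a)<15); face=(abs(l)<25)&(z>82)&(z<90)&(a>-12)&(a<25)
    ton=(abs(l)<15)&(z>36)&(z<44)&(a<8)&(a>-40)
    print(nm,"tail",np.median(a[tail]).round(2),tail.sum(),"roof front min",np.percentile(a[face],[2,5,10]).round(1),"tongue range",np.percentile(a[ton],[2,98]).round(1))
an(M,BH,"ours")
an(np.array([.6135,.0415]),0,"full"); 
E
```

```text
ours tail -2.09 100 roof front min [-4.5 -4.1 -3.3] tongue range [-28.6  -1. ]
full tail 2.75 69 roof front min [1.3 1.8 2.3] tongue range [-22.9   4.4]
```

Measured tail to roof edge, the module is within about 1 mm of the full bay's. Last check: did the bystanders stay put?

```bash
python3 - <<'E'
from h import *
a=cv2.imread("pics/side0.png");b=cv2.imread("pics/side12.png")
A=cv2.imread("pics/top0.png");B=cv2.imread("pics/top12.png")
cv2.imwrite("pics/fin.png",np.hstack([B,b])[:, :].copy() if 0 else cv2.resize(np.hstack([B,b]),(800,300)))
for n,(x0,y0,x1,y1) in dict(wrench=(118,238,178,278),red=(198,200,245,254),driver=(184,112,202,172),tape=(252,106,282,136),cell=(293,106,330,136)).items():
    d=cv2.absdiff(A[y0:y1,x0:x1],B[y0:y1,x0:x1]); print(n,d.mean().round(2),(d.max(2)>60).sum())
job.job_done(); print(env.get_state()["time"])
E
```

```text
wrench 9.13 0
red 10.22 93
driver 7.68 0
tape 11.39 53
cell 39.99 373
the job is handed in; nothing more can be done
the job is handed in; nothing more can be done
```

View pics/fin.png

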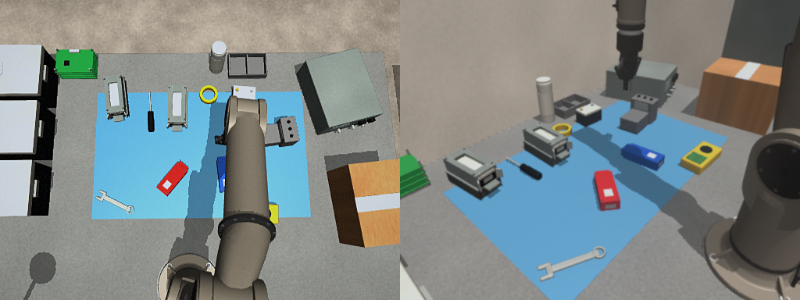

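The module is fully home in the empty (left) bay, and I handed the job in at about 32 s of robot time.

**What I did:** I gripped the module by its nose, drew it 97 mm straight out of the cradle, and laid it flat on the bench and let go. I then gripped it about 20 mm from its tail and put it nose first into the left bay, where the force reading showed no contact. I let go and pushed it with shut fingers until the 14 N stop tripped at the back stop.

**Last checks:**
- **Tail position:** the depth readings put the tail within about 1 mm of the full bay's module, measured from both the roof edge and the tongue end. The aluminium lid fills the window.
- **Robot:** the arm is parked clear of everything, with no load on the tool.
- **Loose things:** the wrench and screwdriver matched the starting top picture.
    - The differences at the tape roll, red look-alike and battery block look like the arm and its shadow; all three appear in place by eye in the side view.
    - The meter and blue look-alike were mostly hidden from above, so I checked them only by eye in the side view.

**What disagreed:**
- The side camera read about 5 mm off the top camera. I trusted the top view after checking it against the gripper.
- The top view was itself about 1.5 mm off the robot sideways, and I corrected for that before inserting.
- The laid-down module pointed 1.4° away from the heading I commanded, so I regripped it at the measured angle.

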